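# Count to the third gap of the cup rack and push the cup in

### The job

Count the gaps of the cup rack with a fingertip, starting at the end with the green block: run or tap it along the top of the back rail, touching the white rail over the first, second and third gap in that order, and do not touch the rail over the fourth. Then push the upside-down yellow cup along the worktop into that third gap until it is fully home against the rail, without lifting it or tipping it over. Leave the white cup, the orange cup, the bottle and the spoon where they are.

Things in the scene. Friction and masses are not known exactly. Their poses are not given: they have to be found in the camera images.
- cup: small yellow plastic cup standing upside down, loose, about 70 g: 60 mm across at the rim on the worktop (straight for the lowest 5 mm), tapering to 46 mm across at its top, 64 mm high. Origin: centre of the rim on the worktop; z up. It starts on the worktop (z = 0) in front of the rack's mouths; a push of about 1 N slides it.
- rack: fixed blue and white cup rack, mouths towards the robot. Back rail 24 mm deep, 60 mm high, along its y axis; five dividers 10 mm thick, 40 mm high, stand out 50 mm from its front to -x: four gaps 68 mm clear, no floor. Origin: on the worktop under the rail's middle; x points away from the mouths. Divider ends at x = -62 mm, gap centres at y = +117, +39, -39, -117 mm (gaps 1 to 4).
- rail1: white top rail over gap 1 (rack's own numbering: 1 at its +y end, 4 at its -y end). Fixed, rigid. Origin: middle of its flat top face, 60 mm above the worktop; the white piece is 60 mm long (y) and 24 mm deep (x). x points away from the gap mouths, z up. Blue post tops 18 mm wide, level with it, part the white pieces, which are 78 mm apart centre to centre.
- rail2: white top rail over gap 2 (rack's own numbering: 1 at its +y end, 4 at its -y end). Fixed, rigid. Origin: middle of its flat top face, 60 mm above the worktop; the white piece is 60 mm long (y) and 24 mm deep (x). x points away from the gap mouths, z up. Blue post tops 18 mm wide, level with it, part the white pieces, which are 78 mm apart centre to centre.
- rail3: white top rail over gap 3 (rack's own numbering: 1 at its +y end, 4 at its -y end). Fixed, rigid. Origin: middle of its flat top face, 60 mm above the worktop; the white piece is 60 mm long (y) and 24 mm deep (x). x points away from the gap mouths, z up. Blue post tops 18 mm wide, level with it, part the white pieces, which are 78 mm apart centre to centre.
- rail4: white top rail over gap 4 (rack's own numbering: 1 at its +y end, 4 at its -y end). Fixed, rigid. Origin: middle of its flat top face, 60 mm above the worktop; the white piece is 60 mm long (y) and 24 mm deep (x). x points away from the gap mouths, z up. Blue post tops 18 mm wide, level with it, part the white pieces, which are 78 mm apart centre to centre.
- gap1 (a point): point on the worktop in gap 1, where the centre of a 60 mm cup's rim stands when the cup is fully home against the rail: 42 mm in front of (towards the mouth, -x of) the middle of rail1. Axes as the rack's.
- gap2 (a point): point on the worktop in gap 2, where the centre of a 60 mm cup's rim stands when the cup is fully home against the rail: 42 mm in front of (towards the mouth, -x of) the middle of rail2. Axes as the rack's.
- gap3 (a point): point on the worktop in gap 3, where the centre of a 60 mm cup's rim stands when the cup is fully home against the rail: 42 mm in front of (towards the mouth, -x of) the middle of rail3. Axes as the rack's.
- gap4 (a point): point on the worktop in gap 4, where the centre of a 60 mm cup's rim stands when the cup is fully home against the rail: 42 mm in front of (towards the mouth, -x of) the middle of rail4. Axes as the rack's.
- green_end: fixed green end block, 34 x 28 x 60 mm, at one end of the rack's rail (either end, it varies): it marks the end from which gaps are counted. Origin: centre of its underside, on the worktop, 180 mm along the rail from the rack's middle.
- grey_end: fixed grey end block of the same size at the other end of the rail. Origin: centre of its underside.
- white_cup: white cup of the same shape and size, loose, upside down, already home in the rack's gap 1. Origin: centre of its rim, on the worktop.
- mug: larger orange cup standing upright on the worktop, to the robot's right: 76 mm across the mouth, 95 mm high. Origin: centre of its underside.
- bottle: clear bottle with a blue cap, upright on the worktop, to the robot's left: 64 mm across, 190 mm high. Origin: centre of its underside.
- spoon: steel spoon, 170 mm long, lying on the worktop beyond the rack. Origin: on the worktop under its middle; it lies along its x axis.
Not all that is in view belongs to the job. Leave any blue look-alike of the green_end alone.

How it is judged:
By the outcome, as a careful person would: the job done as asked, in the order asked, and still so for the second after the job is handed in, with the robot touching nothing.
It also fails if it takes over 67 s, if anything falls off the work surface, if the arm or the gripper's body presses on something with over 40 N, if the wrist force passes 120 N, or if a joint passes its speed limit or range.

### The arm

A 6-joint arm with a two-finger parallel gripper is mounted at the origin on the work surface. World frame = base frame: x ahead of the robot, y to its left, z up, the work surface at z = 0. Lengths are in m, angles in rad, forces in N, time in s.
With the tool pointing down it reaches from about 0.2 to 0.875 m from the base axis. Payload 3.4 kg.
Tool frame: the origin (TCP) lies between the finger pads; the fingertips stand ctrl.tcp_to_tips ahead of it and the grasp point (between the pads) lies 8 mm behind it (ctrl.tcp_to_tips is the distance from the TCP to the fingertips, in m); z points along the fingers, x is the direction in which the jaws open and shut, and the axes are right-handed (so a half turn about z gives the same grasp; the last joint's range is limited). The gripper opens to 94 mm and grips with 3 to 60 N. Pads are 16 mm wide; open, the fingers measure 119 mm over their backs; the gripper's body (75 mm by 177 mm) begins 78 mm behind the grasp point.
Start: joints at [1.122, 0.276, 1.505, -0, 1.361, -0.121], TCP at [0.185, 0.544, 0.216] pointing down, gripper open.
Joint ranges: [-2.89, 2.89], [-0.75, 2.08], [0.22, 2.7], [-1.18, 4.32], [0.11, 2.71], [-2.7, 2.7]. Speed limits (rad/s): [2.57, 2.57, 3.14, 3.14, 3.14, 3.14].

### API

Orientations are given as a rotation vector (axis times angle).
In Python, from bench import ctrl gives the robot as it stands.
- The arm moves only by the tool step_arm, never from a script. Its argument "moves" is text: rows parted by semicolons, each of 7 numbers parted by spaces: the turn, a rotation vector about the tool's x, y, z each as a share of 0.08 rad, from -1 to 1, then the shift along the tool's x, y, z each as a share of 0.04 m, from -1 to 1, then the gripper's target within -1 to 1 (fully open at 1, half-way at 0, shut at -1). A call has 1 to 5 rows; each row shifts and turns the commanded pose from where the row before left it, along the tool's axes as they then stand; what a row does not reach is not made up. A row lasts 1/10 s, in which the tool goes at most 50 mm and 8.59 degrees, less where a joint would pass 70% of its speed; a pose out of reach is approached as far as the arm can. A call with a number of a shift or a turn outside -1 to 1 is refused whole. A call with a gripper value outside its range is refused whole. The fingers move at their own pace and stop on an object; the grip force is fixed at half the most. Time passes only in rows, so rows that do not move let the fingers close. It gives the time, the measured TCP pose, the force and the opening at its end, in the units of the state.
- ctrl.get_state(): the state, without advancing time (a new reading comes with each control period).
- ctrl.grab_frame(name): name is "scene" or "top" or "wrist"; returns (picture, depth): 420x560x3 uint8, blue, green, red; 420x560 float32, m along the optical axis (not along the pixel's ray), 0 where there is no reading.
- ctrl.get_calibration(name): a dict with "intrinsics" (3x3 intrinsics, pixels), "k1" (the pictures are not rectified: a ray, as slopes to the right and down, at radius r is drawn at 1 + k1 r^2 times it, then the intrinsics apply), "R" (3x3) and "t" (3): a world point X has camera coordinates R X + t; the wrist camera has in their place "hand_eye" (4x4, takes a point from camera to tool coordinates, whose origin is the TCP and whose axes are the tool frame's). Camera axes: x right, y down, z forward; pixel columns grow to the right and rows downward; lengths in m; the calibration is good to about 2 mm. A picture is of the moment at which its call begins: read the wrist's pose just before it. get_calibration takes no time and is no camera call.
- ctrl.hand_in(): hands the job in, once; it reports no verdict.
The state is a dict: "time": time; "joint_pos": joint angles; "qvel": joint speeds; "effort": joint torques, N m; "tcp_pos": TCP position; "orientation": TCP orientation; "force": force on the tool from outside, world axes, zero at the start; "ft_torque": the same for the moment, N m; "opening": finger opening in m.
Only numpy, scipy, OpenCV 4.12 (cv2) and the standard library are available. Lean on these libraries where they do the work, as an engineer would, in place of code of your own. Each camera call takes 0.05 s, during which the arm holds its last target.

## Working session

There is one attempt and no reset: what is moved stays moved. The work goes in short steps, Python scripts to look and compute and a tool call to move; the robot and the scene stay as the last step left them, time stands still between calls to the robot, and variables do not carry over. Pictures are saved under pics/ and viewed, and the job is handed in when it is done.

Besides the shell and the picture viewer there is one more tool, called after "Request:" by a JSON object that holds its "method" and its "body", one argument or row to a line. step_arm: Moves the arm, as the interface text tells. Its arguments: {"type":"object","properties":{"moves":{"type":"string"}},"required":["moves"]}

```bash
ls; mkdir -p pics
python3 - <<'E'
from bench import ctrl
import cv2,numpy as np
print(ctrl.tcp_to_tips)
s=ctrl.get_state();print(s)
for n in ["scene","top","wrist"]:
    p,d=ctrl.grab_frame(n);cv2.imwrite(f"pics/{n}0.png",p);np.savez(f"{n}0.npz",p=p,d=d)
    print(n,ctrl.get_calibration(n))
E
```

```text
pics
0.011
{'time': 0.0, 'joint_pos': array([ 1.12200264e+00,  2.76562278e-01,  1.50610034e+00, -5.34919732e-05,
        1.36069483e+00, -1.20999475e-01]), 'qvel': array([-9.67467822e-04, -2.33693501e-04,  5.52741243e-05, -1.21898120e-03,
       -1.31251825e-03, -3.61774324e-04]), 'effort': array([ 1.39839858e-04, -4.04561841e+01, -2.37232393e+01,  7.01771281e-02,
        3.45021731e-02, -1.41454384e-04]), 'tcp_pos': array([0.18491142, 0.54388438, 0.21563645]), 'orientation': array([ 2.55339491e+00,  1.82870571e+00, -2.39200545e-03]), 'force': array([0.7987191 , 0.58930676, 0.46660975]), 'ft_torque': array([-0.03650718, -0.02565466, -0.00268284]), 'opening': 0.09376603439198879}
scene {'intrinsics': array([[456.09320929,   0.        , 283.30046486],
       [  0.        , 456.09320929, 209.44548564],
       [  0.        ,   0.        ,   1.        ]]), 'k1': -0.03958268168911369, 'R': array([[-0.22253583,  0.97491936, -0.00316996],
       [ 0.68667121,  0.15443029, -0.71037591],
       [-0.69206969, -0.16026081, -0.70381533]]), 't': array([ 0.13639762, -0.40435543,  1.61344545])}
top 
[... 295 characters left out ...]
1281e-02, -1.19405516e-01],
       [ 1.19382528e-01,  2.53336385e-03, -9.92845101e-01]]), 't': array([-0.00171214,  0.63992371,  0.94329094])}
wrist {'intrinsics': array([[368.67713773,   0.        , 284.71815179],
       [  0.        , 368.67713773, 210.93900543],
       [  0.        ,   0.        ,   1.        ]]), 'k1': -0.07671664703315462, 'hand_eye': array([[ 9.99999340e-01, -9.94226198e-04, -5.75489686e-04,
        -1.27446353e-03],
       [ 1.09944138e-03,  9.73530245e-01,  2.28555579e-01,
        -6.71652131e-02],
       [ 3.33020671e-04, -2.28556061e-01,  9.73530696e-01,
        -1.67565215e-01],
       [ 0.00000000e+00,  0.00000000e+00,  0.00000000e+00,
         1.00000000e+00]])}
```

View pics/top0.png

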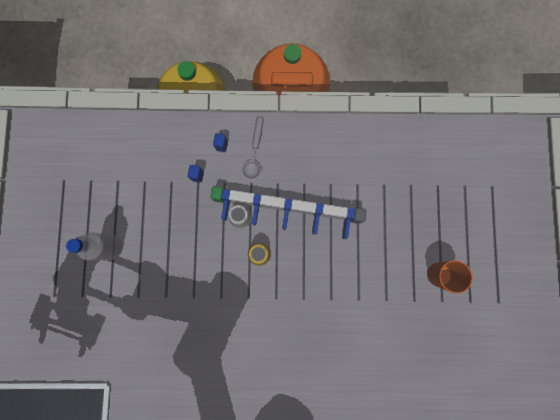

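View pics/scene0.png

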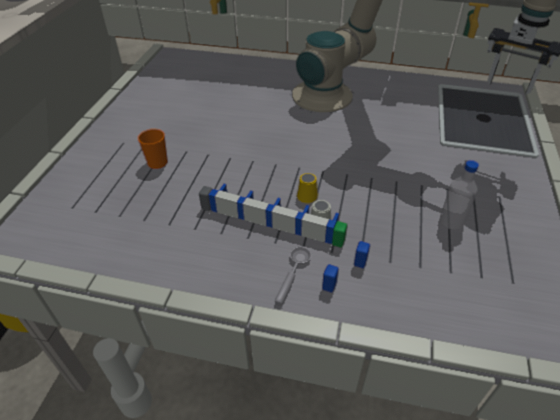

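The top view shows the green block at (218,193), the grey at (358,215), the white cup at (238,214) in the gap beside green, the yellow cup at (259,254), the mug at (456,277) and the bottle at (88,246). The blue look-alikes stand at (220,141) and (195,172). Next I'll measure positions.

```bash
cat > h.py <<'E'
from bench import ctrl
import cv2,numpy as np
from scipy.spatial.transform import Rotation as Ro
def pts(n,p,d,pose=None):
    c=ctrl.get_calibration(n);K=c["intrinsics"];h,w=d.shape
    u,v=np.meshgrid(np.arange(w),np.arange(h))
    uv=np.stack([u,v],-1).reshape(-1,1,2).astype(float)
    xy=cv2.undistortPoints(uv,K,np.array([c["k1"],0,0,0,0.]),).reshape(h,w,2)
    P=np.dstack([xy,np.ones((h,w))])*d[...,None]
    if n=="wrist":
        H=c["hand_eye"];P=P@H[:3,:3].T+H[:3,3]
        R=Ro.from_rotvec(pose["orientation"]).as_matrix();return P@R.T+pose["tcp_pos"]
    return (P-c["t"])@c["R"]
E
python3 - <<'E'
from h import *
for n in ["top","scene"]:
    z=np.load(n+"0.npz");p,d=z["p"],z["d"];P=pts(n,p,d)
    hsv=cv2.cvtColor(p,cv2.COLOR_BGR2HSV).astype(int);H,S,V=hsv[...,0],hsv[...,1],hsv[...,2]
    on=(d>0)&(P[...,0]>0.2)&(P[...,0]<0.95)&(abs(P[...,1])<0.6)
    tab=on&(S<60)&(abs(P[...,2])<.02);print(n,"table z",np.median(P[tab][:,2]))
    top=on&(abs(P[...,2]-.06)<.012)
    for nm,m in dict(yellow=on&(H>18)&(H<35)&(S>150),green=on&(H>45)&(H<80)&(S>120),white=top&(S<40)&(V>170),bluetop=top&(H>105)&(H<130)&(S>150),blue=on&(H>105)&(H<130)&(S>150),orange=on&(H<15)&(S>170)).items():
        q=P[m];
        if len(q)==0: print(nm,0);continue
        print(nm,len(q),"med",np.median(q,0).round(4),"lo",np.percentile(q,2,0).round(4),"hi",np.percentile(q,98,0).round(4))
    img=p.copy()
    c0=(150,120,300,180) if n=="top" else (180,160,220,140)
    x,y,w,h=c0;cv2.imwrite(f"pics/{n}0z.png",cv2.resize(p[y:y+h,x:x+w],None,fx=2.6 if n=="top" else 3.5,fy=2.6 if n=="top" else 3.5,interpolation=cv2.INTER_CUBIC))
E
```

```text
top table z -0.0005463931417521005
yellow 2 med [0.5204 0.066  0.0621] lo [0.5192 0.0647 0.0598] hi [0.5215 0.0673 0.0644]
green 109 med [0.6709 0.152  0.0592] lo [0.6578 0.1402 0.055 ] hi [0.6855 0.1625 0.0632]
white 724 med [ 0.6472 -0.0361  0.0592] lo [ 0.6223 -0.1645  0.0557] hi [0.6716 0.1138 0.0626]
bluetop 481 med [0.6785 0.1367 0.0591] lo [ 0.6179 -0.1841  0.0545] hi [0.8185 0.2208 0.0623]
blue 876 med [0.6366 0.1339 0.0589] lo [ 0.526  -0.1816  0.0366] hi [0.8157 0.4345 0.1915]
orange 22 med [ 0.4935 -0.4247  0.0045] lo [ 4.492e-01 -4.384e-01 -2.000e-04] hi [ 0.5114 -0.3841  0.0936]
scene table z 0.0011229454247593052
yellow 370 med [0.5451 0.0494 0.034 ] lo [0.5291 0.0244 0.0042] hi [0.5535 0.0708 0.065 ]
green 269 med [0.6884 0.1522 0.0511] lo [0.6615 0.1394 0.0086] hi [0.6924 0.1651 0.0625]
white 66 med [0.6664 0.0867 0.0609] lo [ 0.6535 -0.0015  0.0581] hi [0.6745 0.1156 0.064 ]
bluetop 587 med [0.7194 0.1407 0.0599] lo [ 0.6252 -0.1858  0.0489] hi [0.8261 0.2214 0.0637]
blue 1348 med [0.6724 0.1362 0.0493] lo [ 0.5374 -0.1857  0.0078] hi [0.8266 0.4312 0.1914]
orange 791 med [ 0.4971 -0.4062  0.0667] lo [ 0.4435 -0.4474  0.0075] hi [ 0.5159 -0.3788  0.0965]
```

View pics/top0z.png

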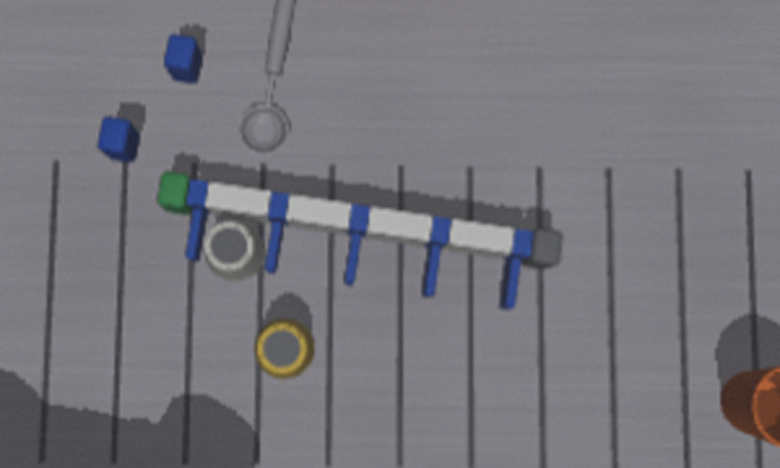

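View pics/scene0z.png

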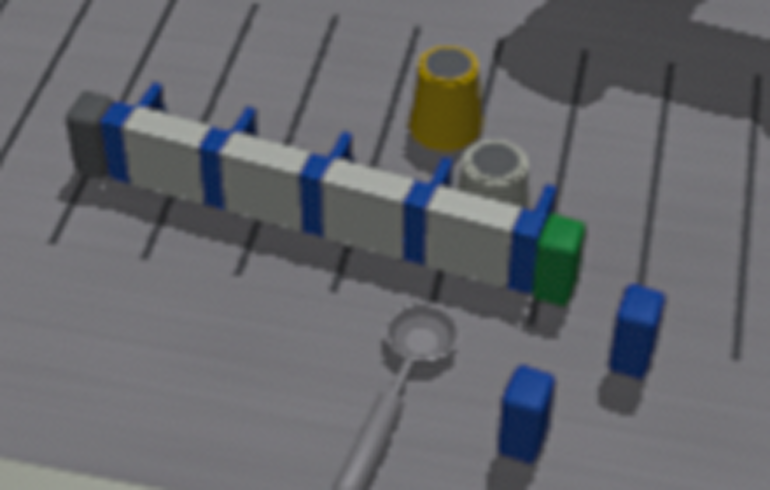

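View pics/wrist0.png

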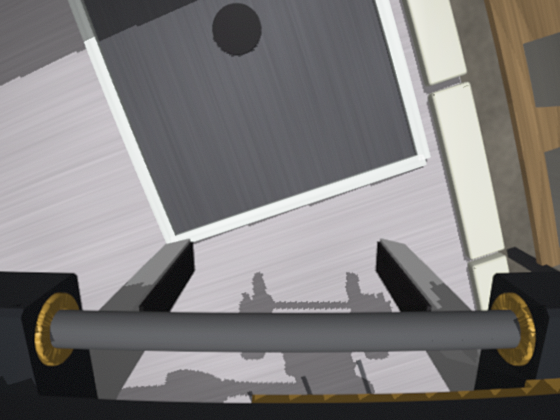

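```bash
cat > fit.py <<'E'
from h import *
def rackfit(P,d):
    m=(d>0)&(abs(P[...,2]-.06)<.008)&(P[...,0]>.5)&(P[...,0]<.76)&(abs(P[...,1])<.3)
    n,l,st,ce=cv2.connectedComponentsWithStats(m.astype(np.uint8),connectivity=8)
    r=[]
    for i in range(1,n):
        if st[i,4]<20: continue
        q=P[l==i][:,:2].astype(np.float32);r.append((st[i,4],cv2.minAreaRect(q),q.min(0),q.max(0),q.mean(0)))
    return r,m
E
python3 - <<'E'
from fit import *
for n in ["top","scene"]:
    z=np.load(n+"0.npz");p,d=z["p"],z["d"];P=pts(n,p,d)
    r,m=rackfit(P,d)
    for t in r: print(n,t)
    # rail top strip fit: robust line
    q=P[m][:,:2]; 
    a=np.deg2rad(-0)
    from scipy.optimize import minimize
    def cost(v):
        # (cx,cy,th): max number inside rect 24x 388
        c,s=np.cos(v[2]),np.sin(v[2]);D=q-v[:2];x=D[:,0]*c+D[:,1]*s;y=-D[:,0]*s+D[:,1]*c
        ex=np.maximum(abs(x)-.012,0);ey=np.maximum(abs(y)-.18,0)
        near=(abs(x)<.03)&(abs(y)<.23)
        return np.sum(np.where(near,1/(1+np.exp((abs(x)-.012)/.001))*1/(1+np.exp((abs(y)-.197)/.001)),0))*-1
    best=None
    for th in np.arange(-.3,.3,.02):
      for cx in np.arange(.6,.70,.006):
        b=minimize(cost,[cx,-.02,th],method="Nelder-Mead",options=dict(initial_simplex=[[cx,-.02,th],[cx+.005,-.02,th],[cx,-.01,th],[cx,-.02,th+.02]],maxiter=60))
        if best is None or b.fun<best.fun: best=b
    print(n,best.x,best.fun,len(q))
E
```

```text
top (np.int32(145), ((0.7261276841163635, 0.21068452298641205), (0.027790609747171402, 0.03376263380050659), 82.4217758178711), array([0.70819086, 0.19625145], dtype=float32), array([0.7428554 , 0.22443803], dtype=float32), array([0.7251548 , 0.21007782], dtype=float32))
top (np.int32(1631), ((0.6474012732505798, -0.02524307370185852), (0.38780340552330017, 0.03637200966477394), 81.94461059570312), array([ 0.60335004, -0.21679366], dtype=float32), array([0.6906105 , 0.16755283], dtype=float32), array([ 0.6458217 , -0.02502563], dtype=float32))
top (np.int32(289), ((0.6164474487304688, 0.09649171680212021), (0.04457680135965347, 0.04466539993882179), 0.15685750544071198), array([0.5941538 , 0.07415881], dtype=float32), array([0.6387547 , 0.11883065], dtype=float32), array([0.61610454, 0.09633169], dtype=float32))
top (np.int32(293), ((0.521900475025177, 0.04551361873745918), (0.043430715799331665, 0.043780338019132614), 0.7591963410377502), array([0.50010365, 0.02356068], dtype=float32), array([0.54367715, 0.06749688], dtype=float32), array([0.5218582 , 0.04535171], dtype=float32))
to
[... 264 characters left out ...]
06919336], dtype=float32), array([0.5303741 , 0.04681532], dtype=float32))
scene (np.int32(1702), ((0.624371349811554, -0.021465912461280823), (0.3875269889831543, 0.08711428940296173), 82.02301025390625), array([ 0.59754807, -0.21725924], dtype=float32), array([0.69205445, 0.16808964], dtype=float32), array([6.4903522e-01, 5.5032165e-04], dtype=float32))
scene (np.int32(157), ((0.7272008061408997, 0.21191884577274323), (0.027872366830706596, 0.037359561771154404), 82.21653747558594), array([0.70779395, 0.19705905], dtype=float32), array([0.7461165, 0.2273971], dtype=float32), array([0.7299401 , 0.21204512], dtype=float32))
scene [ 0.65128983 -0.02467788 -0.13802001] -1246.1509038031272 2075
```

```bash
cat > to.py <<'E'
from h import *
import sys
C=np.array([.6457,-.0251]);TH=-.139
X=np.array([np.cos(TH),np.sin(TH),0]);Y=np.array([-np.sin(TH),np.cos(TH),0])
def rk(p): D=np.array(p[:2])-C; return D@X[:2],D@Y[:2]
def to(x,y,z,show=True):
    s=ctrl.get_state();R=Ro.from_rotvec(s["orientation"]).as_matrix()
    tgt=np.r_[C,0]+x*X+y*Y+[0,0,z]
    Rt=np.column_stack([Y,X,[0,0,-1]])
    print("t",s["time"],"rack pos",np.round([*rk(s["tcp_pos"]),s["tcp_pos"][2]],4),"F",s["force"].round(2),"open",round(s["opening"],4))
    print("turn units",(Ro.from_matrix(R.T@Rt).as_rotvec()/.08).round(3),"shift units",(R.T@(tgt-s["tcp_pos"])/.04).round(3))
if __name__=="__main__": to(*map(float,sys.argv[1:4]))
E
python3 to.py 0.001 .117 .095
```

```text
t 0.15 rack pos [-0.5351  0.4998  0.2158] F [0.23 0.17 0.53] open 0.0942
turn units [-0.003  0.016 -2.36 ] shift units [-6.88  14.962  3.028]
```

Request:
{"method": "step_arm", "body": {
  "moves": "0 0 -0.8 0 0 0 -1; 0 0 -0.8 0 0 0 -1; 0 0 -0.75 0 0 0 -1"
}}

```text
time: 0.45
tcp_pos: [0.185, 0.5442, 0.2161]
orientation: [2.368, 2.064, -0.001]
force: [-0.3, 0.2, 0.8]
opening: 0.0732
```

```bash
python3 to.py 0.001 .117 .12
```

```text
t 0.45 rack pos [-0.5351  0.4999  0.2161] F [-0.35  0.19  0.81] open 0.0732
turn units [-0.003  0.01   0.022] shift units [-9.595 13.387  2.406]
```

Request:
{"method": "step_arm", "body": {
  "moves": "0 0 0 -0.9 0.78 0 -1; 0 0 0 -0.9 0.78 0 -1; 0 0 0 -0.9 0.78 0 -1; 0 0 0 -0.9 0.78 0 -1; 0 0 0 -0.9 0.78 0 -1"
}}

```text
time: 0.95
tcp_pos: [0.315, 0.3427, 0.2163]
orientation: [2.37, 2.062, -0.0]
force: [1.7, 1.1, -0.6]
opening: 0.0333
```

Request:
{"method": "step_arm", "body": {
  "moves": "0 0 0 -0.9 0.78 0 -1; 0 0 0 -0.9 0.78 0 -1; 0 0 0 -0.9 0.78 0 -1; 0 0 0 -0.9 0.78 0 -1; 0 0 0 -0.9 0.78 0 -1"
}}

```text
time: 1.45
tcp_pos: [0.4445, 0.1427, 0.2165]
orientation: [-2.371, -2.061, -0.001]
force: [0.5, 0.6, -1.0]
opening: 0.0004
```

Request:
{"method": "step_arm", "body": {
  "moves": "0 0 0 -0.9 0.78 0 -1; 0 0 0 -0.9 0.78 0 -1; 0 0 0 -0.9 0.78 0 -1; 0 0 0 0 0 0 -1; 0 0 0 0 0 0 -1"
}}

```text
time: 1.95
tcp_pos: [0.5215, 0.0237, 0.2158]
orientation: [-2.372, -2.057, 0.001]
force: [0.9, 0.7, 0.3]
opening: 0.0007
```

Run:
```python
from to import *
from fit import *
to(0,.117,.12)
s=ctrl.get_state()
p,d=ctrl.grab_frame("wrist");cv2.imwrite("pics/wrist1.png",p);np.savez("wrist1.npz",p=p,d=d,tcp_pos=s["tcp_pos"],orientation=s["orientation"])
P=pts("wrist",p,d,s)
r,m=rackfit(P,d)
for t in r: print(t[0],np.round(t[1][0],4),np.round(t[1][1],4),t[1][2],t[4].round(4), "rack",np.round(rk(t[1][0]),4))
```

```text
t 1.95 rack pos [-0.1298  0.0312  0.2158] F [0.91 0.69 0.33] open 0.0007
turn units [-0.023 -0.007 -0.042] shift units [2.156 3.243 2.39 ]
2085 [0.5223 0.0438] [0.0445 0.0468] 0.1254129409790039 [0.5205 0.0436] rack [-0.1318  0.0511]
408 [0.6034 0.1018] [0.0436 0.0174] 63.30878448486328 [0.5999 0.1001] rack [-0.0595  0.1198]
742 [0.7229 0.2087] [0.0285 0.0338] 81.95619201660156 [0.7211 0.207 ] rack [0.0441 0.2422]
```

View pics/wrist1.png

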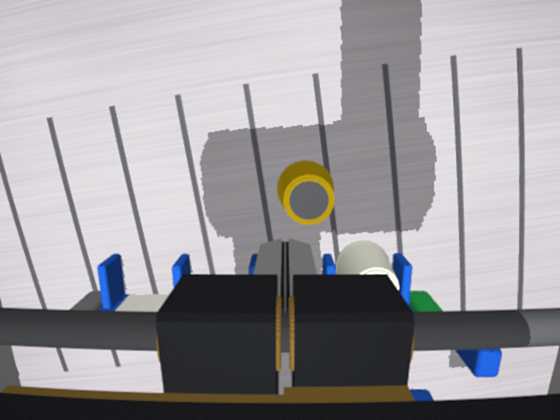

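The wrist view shows the yellow cup at (307,197) and agrees with the top camera to 2 mm. The gripper hides the rail, so I'll move forward over it and measure the rail from there.

Request:
{"method": "step_arm", "body": {
  "moves": "0 0 0 -0.2 0.8 0 -1; 0 0 0 -0.2 0.8 0 -1; 0 0 0 -0.2 0.8 0 -1; 0 0 0 -0.2 0.8 0 -1; 0 0 0 0 0.8 0 -1"
}}

```text
time: 2.5
tcp_pos: [0.6757, -0.0283, 0.2167]
orientation: [-2.369, -2.063, 0.001]
force: [0.2, 0.1, -0.0]
opening: 0.0007
```

Request:
{"method": "step_arm", "body": {
  "moves": "0 0 0 0 0.3 0 -1; 0 0 0 0 0 0 -1;0 0 0 0 0 0 -1"
}}

```text
time: 2.8
tcp_pos: [0.6863, -0.0294, 0.2162]
orientation: [-2.368, -2.062, 0.001]
force: [-0.6, -0.3, -0.4]
opening: 0.0001
```

Run:
```python
from to import *
from fit import *
to(0,.117,.12)
s=ctrl.get_state()
p,d=ctrl.grab_frame("wrist");cv2.imwrite("pics/wrist2.png",p);np.savez("wrist2.npz",p=p,d=d,tcp_pos=s["tcp_pos"],orientation=s["orientation"])
P=pts("wrist",p,d,s)
r,m=rackfit(P,d)
for t in r: print(t[0],np.round(t[1][0],4),np.round(t[1][1],4),t[1][2],t[4].round(4), "rack",np.round(rk(t[1][0]),4))
hsv=cv2.cvtColor(p,cv2.COLOR_BGR2HSV).astype(int);H,S,V=hsv[...,0],hsv[...,1],hsv[...,2]
print("rail z",np.median(P[m][:,2]))
for nm,mm in dict(white=m&(S<40)&(V>150),blue=m&(H>105)&(H<130)&(S>120),green=m&(H>45)&(H<80)&(S>100)).items():
    n,l,st,ce=cv2.connectedComponentsWithStats(mm.astype(np.uint8))
    for i in range(1,n):
        if st[i,4]>100:
            t=cv2.minAreaRect(P[l==i][:,:2].astype(np.float32));print(nm,st[i,4],ce[i].round(),np.round(t[0],4),np.round(t[1],4),round(t[2],1),"rack",np.round(rk(t[0]),4))
```

```text
t 2.8 rack pos [0.0408 0.0014 0.2162] F [-0.58 -0.26 -0.36] open 0.0001
turn units [-0.022 -0.005  0.015] shift units [ 2.891 -1.011  2.409]
1230 [0.5355 0.0411] [0.0454 0.0212] 80.18534851074219 [0.5354 0.0409] rack [-0.1183  0.0503]
2453 [0.6177 0.0952] [0.0467 0.0457] 61.841617584228516 [0.6172 0.0934] rack [-0.0444  0.1153]
12246 [ 0.6461 -0.0275] [0.3866 0.0338] 82.02970123291016 [ 0.6462 -0.027 ] rack [ 0.0007 -0.0023]
1029 [0.7239 0.2085] [0.0282 0.0352] 85.16015625 [0.7225 0.2067] rack [0.0451 0.2422]
rail z 0.05945558750157995
white 444 [348.   6.] [0.5326 0.0427] [0.031  0.0115] 82.4 rack [-0.1214  0.0515]
white 899 [417. 104.] [0.6175 0.0957] [0.0453 0.0453] 54.1 rack [-0.0446  0.1158]
white 621 [ 82. 157.] [ 0.6203 -0.2052] [0.0211 0.0269] 80.3 rack [-0.0002 -0.1819]
white 1830 [151. 158.] [ 0.63  -0.143] [0.0604 0.0241] 81.6 rack [ 0.0008 -0.119 ]
white 1869 [237. 157.] [ 0.6412 -0.0664] [0.0596 0.0239] 81.9 rack [ 0.0013 -0.0415]
white 1864 [327. 157.] [0.6522 0.0115] [0.0594 0.0239] 82.1 rack [0.0013 0.0372]
white 1776 [414. 158.] [0.6629 0.0885] [0.0606 0.0232] 82.4 rack [0.0013 0.1149]
blue 508 [107. 158.] [ 0.6245 -0.1828] [0.0197 0.0233] 81.6 rack [ 0.0009 -0.1591]
blue 506 [194. 157.] [ 0.6353 -0.1043] [0.0171 0.0232] 80.4 rack [ 0.0007 -0.0798]
blue 511 [282. 157.] [ 0.6463 -0.0273] [0.0159 0.0228] 81.9 rack [ 0.0009 -0.0021]
blue 513 [371. 157.] [0.6573 0.05  ] [0.0168 0.0239] 81.2 rack [0.0011 0.076 ]
blue 485 [457. 158.] [0.668  0.1273] [0.0175 0.0233] 82.5 rack [0.001 0.154]
blue 987 [539. 205.] [0.723 0.208] [0.0275 0.0331] 81.2 rack [0.0442 0.2415]
green 985 [481. 158.] [0.6706 0.1504] [0.0261 0.0325] 81.5 rack [0.0004 0.1773]
```

View pics/wrist2.png

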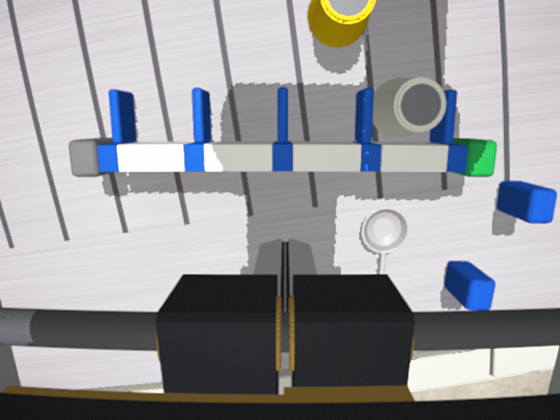

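The wrist view shows the full rack: white rails 1–4 at columns 414, 327, 237 and 151 on row 157, with green on the right and white cup at (417,104). It agrees with the top view to 2 mm. I'll use the wrist's centre, then go above rail 1.

```bash
sed -i 's/C=np.array(.*);TH/C=np.array([.6465,-.0271]);TH/' to.py; python3 to.py 0.001 .117 .085
```

```text
t 2.85 rack pos [0.0395 0.003  0.2166] F [-0.44 -0.64  0.23] open 0.0003
turn units [-0.016 -0.004  0.011] shift units [ 2.851 -0.957  3.291]
```

Request:
{"method": "step_arm", "body": {
  "moves": "0 0 0 0.72 -0.24 0.3 -1; 0 0 0 0.71 -0.24 0.6 -1; 0 0 0 0.71 -0.24 0.8 -1; 0 0 0 0.71 -0.24 0.8 -1; 0 0 0 0 0 0.7 -1"
}}

```text
time: 3.35
tcp_pos: [0.6623, 0.0916, 0.088]
orientation: [-2.365, -2.064, -0.001]
force: [0.6, -1.4, 0.2]
opening: 0.0006
```

Request:
{"method": "step_arm", "body": {
  "moves": "0 0 0 0 0 0 -1; 0 0 0 0 0 0 -1"
}}

```text
time: 3.55
tcp_pos: [0.6647, 0.0873, 0.0893]
orientation: [2.371, 2.061, -0.0]
force: [-0.0, 0.4, -0.0]
opening: 0.0006
```

```bash
python3 to.py 0.001 .117 .071
```

```text
t 3.55 rack pos [0.0022 0.1158 0.0893] F [-0.    0.43 -0.02] open 0.0006
turn units [ 0.     0.002 -0.003] shift units [ 0.03  -0.029  0.458]
```

Request:
{"method": "step_arm", "body": {
  "moves": "0 0 0 0 0 0.25 -1; 0 0 0 0 0 0.15 -1; 0 0 0 0 0 0 -1;0 0 0 0 0 0.04 -1; 0 0 0 0 0 0 -1"
}}

```text
time: 4.05
tcp_pos: [0.6657, 0.0868, 0.0713]
orientation: [2.371, 2.06, 0.001]
force: [-0.1, -1.2, 1.8]
opening: 0.0005
```

Request:
{"method": "step_arm", "body": {
  "moves": "0 0 0 0 0 0.03 -1; 0 0 0 0 0 0 -1"
}}

```text
time: 4.25
tcp_pos: [0.6657, 0.0868, 0.0713]
orientation: [2.37, 2.06, 0.001]
force: [-2.1, -0.6, 6.8]
opening: 0.0007
```

Rail 1 touched (6.8 N, tip height 0.060). Lifting and moving to rail 2.

Request:
{"method": "step_arm", "body": {
  "moves": "0 0 0 0 0 -0.45 -1; 0 0 0 -0.6 0 0 -1; 0 0 0 -0.8 0 0 -1; 0 0 0 -0.55 0 0 -1; 0 0 0 0 0 0 -1"
}}

```text
time: 4.75
tcp_pos: [0.6542, 0.0071, 0.0878]
orientation: [2.374, 2.057, -0.001]
force: [-0.4, -0.4, -0.3]
opening: 0.0005
```

```bash
python3 to.py 0.001 .039 .071
```

```text
t 4.75 rack pos [0.0029 0.035  0.0878] F [-0.36 -0.39 -0.3 ] open 0.0005
turn units [ 0.003  0.012 -0.046] shift units [ 0.101 -0.049  0.421]
```

Request:
{"method": "step_arm", "body": {
  "moves": "0 0 0 0.1 -0.04 0.2 -1; 0 0 0 0 0 0.17 -1; 0 0 0 0 0 0.04 -1;0 0 0 0 0 0.04 -1; 0 0 0 0 0 0 -1"
}}

```text
time: 5.25
tcp_pos: [0.6531, 0.0156, 0.0712]
orientation: [-2.369, -2.063, -0.0]
force: [-3.7, 0.7, 11.2]
opening: 0.0005
```

Rail 2 touched (11 N). On to rail 3.

Request:
{"method": "step_arm", "body": {
  "moves": "0 0 0 0 0 -0.45 -1; 0 0 0 -0.6 0 0 -1; 0 0 0 -0.8 0 0 -1; 0 0 0 -0.6 0 0 -1; 0 0 0 0 0 0 -1"
}}

```text
time: 5.75
tcp_pos: [0.6419, -0.0667, 0.0869]
orientation: [-2.372, -2.059, 0.002]
force: [0.4, 1.3, -0.3]
opening: 0.0005
```

```bash
python3 to.py 0.001 -.039 .071
```

```text
t 5.75 rack pos [ 0.0009 -0.0398  0.0869] F [ 0.43  1.26 -0.35] open 0.0005
turn units [-0.011  0.01  -0.026] shift units [0.021 0.002 0.397]
```

Request:
{"method": "step_arm", "body": {
  "moves": "0 0 0 0 0 0.2 -1; 0 0 0 0 0 0.17 -1; 0 0 0 0 0 0.03 -1;0 0 0 0 0 0.03 -1; 0 0 0 0 0 0 -1"
}}

```text
time: 6.25
tcp_pos: [0.6421, -0.0636, 0.0713]
orientation: [-2.369, -2.063, -0.0]
force: [-1.5, 0.4, 9.0]
opening: 0.0004
```

Rail 3 touched (9 N). Now lifting clear and heading over the yellow cup while opening.

Request:
{"method": "step_arm", "body": {
  "moves": "0 0 0 0 0 -0.7 -1; 0 0 0 0 0 -0.9 -1; 0 0 0 0 0 -0.9 -1; 0 0 0 0.4 -0.6 -0.3 -1; 0 0 0 0.6 -0.8 0 1"
}}

```text
time: 6.75
tcp_pos: [0.5945, -0.0173, 0.1841]
orientation: [2.369, 2.058, 0.006]
force: [0.1, 1.1, -0.4]
opening: 0.0056
```

Request:
{"method": "step_arm", "body": {
  "moves": "0 0 0 0.6 -0.8 0 1; 0 0 0 0.6 -0.8 0 1; 0 0 0 0 0 0 1; 0 0 0 0 0 0 1;0 0 0 0 0 0 1"
}}

```text
time: 7.25
tcp_pos: [0.5367, 0.0387, 0.1823]
orientation: [2.37, 2.061, 0.001]
force: [0.1, 0.0, 0.6]
opening: 0.0452
```

Run:
```python
from to import *
from fit import *
c=rk([.522,.0443]);print("cup",c)
to(*c,.025)
p,d=ctrl.grab_frame("top");cv2.imwrite("pics/top1.png",p[120:300,150:450]);P=pts("top",p,d)
r,m=rackfit(P,d)
for t in r: print(t[0],np.round(t[1][0],4),np.round(t[1][1],4),"rack",np.round(rk(t[1][0]),4))
```

```text
cup (np.float64(-0.133191874995974), np.float64(0.05346152293993142))
t 7.25 rack pos [-0.1179  0.05    0.1823] F [0.12 0.01 0.55] open 0.0452
turn units [ 0.011  0.003 -0.   ] shift units [ 0.088 -0.386  3.932]
148 [0.7259 0.2108] [0.0276 0.0343] rack [0.0457 0.2466]
1632 [ 0.6474 -0.0252] [0.3872 0.0364] rack [0.0006 0.002 ]
30 [0.636  0.0956] [0.0058 0.027 ] rack [-0.0274  0.12  ]
```

Request:
{"method": "step_arm", "body": {
  "moves": "0 0 0 0.09 -0.39 0 1; 0 0 0 0 0 0 1; 0 0 0 0 0 0 1; 0 0 0 0 0 0 1; 0 0 0 0 0 0 1"
}}

```text
time: 7.8
tcp_pos: [0.521, 0.0442, 0.1825]
orientation: [2.371, 2.06, 0.001]
force: [0.1, 0.6, 0.9]
opening: 0.0896
```

Request:
{"method": "step_arm", "body": {
  "moves": "0 0 0 0 0 0.7 1; 0 0 0 0 0 0.7 1; 0 0 0 0 0 0.4 1; 0 0 0 0 0 0 1"
}}

```text
time: 8.2
tcp_pos: [0.519, 0.0443, 0.1083]
orientation: [-2.369, -2.058, 0.006]
force: [-0.4, 0.6, -0.1]
opening: 0.0939
```

Run:
```python
from to import *
to(-.133,.0535,.025)
p,d=ctrl.grab_frame("wrist");cv2.imwrite("pics/wrist3.png",p)
```

```text
t 8.2 rack pos [-0.1361  0.0531  0.1083] F [-0.45  0.57 -0.12] open 0.0939
turn units [-0.064  0.005 -0.012] shift units [0.011 0.089 2.081]
```

View pics/wrist3.png

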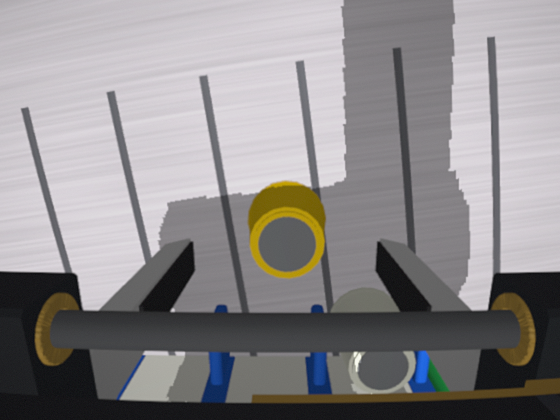

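The cup at (287,243) is centred between the open fingers (columns 193 to 377). Descending around it.

Request:
{"method": "step_arm", "body": {
  "moves": "0 0 0 0 0.06 0.6 1; 0 0 0 0 0 0.7 1; 0 0 0 0 0 0.5 1; 0 0 0 0 0 0.2 1; 0 0 0 0 0 0 1"
}}

```text
time: 8.75
tcp_pos: [0.5234, 0.044, 0.0305]
orientation: [-2.371, -2.061, 0.0]
force: [-0.6, 0.2, -0.4]
opening: 0.0944
```

```bash
python3 to.py -.133 -.039 .025
```

```text
t 8.75 rack pos [-0.1318  0.0534  0.0305] F [-0.57  0.22 -0.36] open 0.0944
turn units [-0.004 -0.001 -0.011] shift units [-2.309 -0.029  0.137]
```

Request:
{"method": "step_arm", "body": {
  "moves": "0 0 0 -0.2 0 0.15 1; 0 0 0 -0.15 0 0 1; 0 0 0 -0.15 0 0 1; 0 0 0 -0.15 0 0 1; 0 0 0 -0.15 0 0 1"
}}

```text
time: 9.25
tcp_pos: [0.519, 0.0118, 0.025]
orientation: [2.371, 2.06, 0.002]
force: [-0.1, -0.5, 0.5]
opening: 0.0944
```

Request:
{"method": "step_arm", "body": {
  "moves": "0 0 0 -0.15 0 0 1; 0 0 0 -0.15 0 0 1; 0 0 0 -0.15 0 0 1; 0 0 0 -0.15 0 0 1; 0 0 0 -0.15 0 0 1"
}}

```text
time: 9.75
tcp_pos: [0.5144, -0.0178, 0.0245]
orientation: [-2.371, -2.061, -0.0]
force: [-0.3, 0.6, 1.4]
opening: 0.0942
```

Run:
```python
from to import *
to(-.133,-.057,.025)
p,d=ctrl.grab_frame("wrist");cv2.imwrite("pics/wrist4.png",p)
```

```text
t 9.75 rack pos [-0.1321 -0.0091  0.0245] F [-0.26  0.65  1.41] open 0.0942
turn units [-0.    -0.002 -0.011] shift units [-1.198 -0.021 -0.014]
```

View pics/wrist4.png

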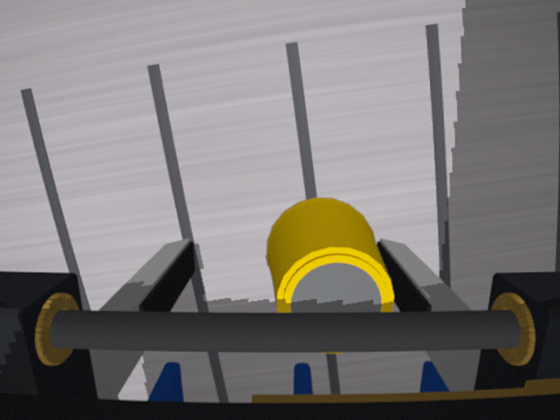

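The cup at (330,270) sits upright against the right-hand finger and moves with it. Continuing.

Request:
{"method": "step_arm", "body": {
  "moves": "0 0 0 -0.15 0 0 1; 0 0 0 -0.15 0 0 1; 0 0 0 -0.15 0 0 1; 0 0 0 -0.15 0 0 1; 0 0 0 -0.15 0 0 1"
}}

```text
time: 10.3
tcp_pos: [0.5101, -0.0476, 0.0244]
orientation: [-2.371, -2.061, 0.0]
force: [0.9, 0.8, -0.1]
opening: 0.0938
```

Request:
{"method": "step_arm", "body": {
  "moves": "0 0 0 -0.15 0 0 1; 0 0 0 -0.15 0 0 1; 0 0 0 -0.1 0 0 1; 0 0 0 -0.04 0 0 1; 0 0 0 0 0 0 1"
}}

```text
time: 10.8
tcp_pos: [0.5079, -0.0648, 0.0245]
orientation: [2.371, 2.06, 0.0]
force: [-1.5, 0.0, 0.2]
opening: 0.0939
```

Run:
```python
from to import *
from fit import *
to(-.133,-.057,.025)
p,d=ctrl.grab_frame("scene");cv2.imwrite("pics/scene1.png",cv2.resize(p[100:280,140:400],None,fx=3,fy=3));P=pts("scene",p,d)
r,m=rackfit(P,d)
for t in r: print(t[0],np.round(t[1][0],4),np.round(t[1][1],4),"rack",np.round(rk(t[1][0]),4))
```

```text
t 10.8 rack pos [-0.1321 -0.0565  0.0245] F [-1.48  0.02  0.17] open 0.0939
turn units [ 0.001 -0.    -0.014] shift units [-0.013 -0.023 -0.013]
24 [ 0.5094 -0.1146] [0.0092 0.0141] rack [-0.1236 -0.1057]
211 [ 0.5189 -0.0358] [0.0638 0.0375] rack [-0.1251 -0.0263]
1706 [ 0.6238 -0.0215] [0.3875 0.0878] rack [-0.0233  0.0023]
161 [0.7265 0.212 ] [0.028  0.0366] rack [0.0461 0.2479]
```

View pics/scene1.png

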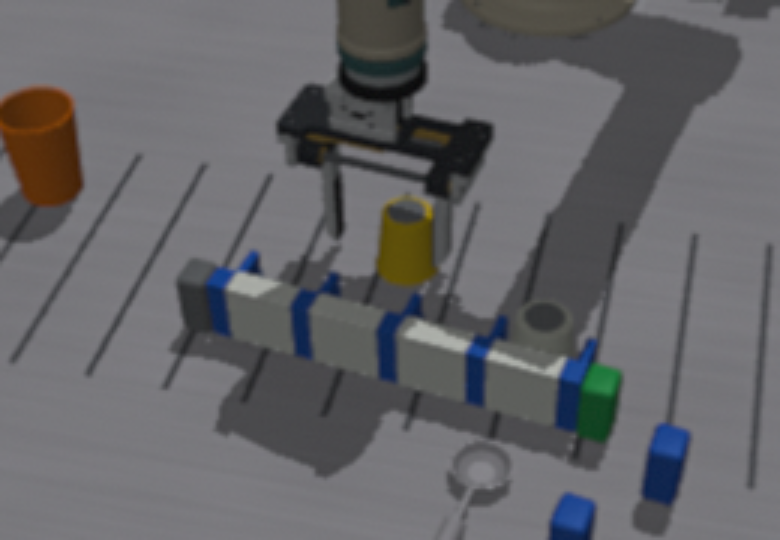

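The cup stands upright in front of gap 3. I'll ease the finger off it, withdraw backwards, narrow the fork, and check with the top camera.

Request:
{"method": "step_arm", "body": {
  "moves": "0 0 0 0.2 0 0 1; 0 0 0 0.25 0 0 1; 0 0 0 0 -0.6 0 1; 0 0 0 0 -0.8 0 1; 0 0 0 0 -0.8 0 1"
}}

```text
time: 11.35
tcp_pos: [0.4225, -0.0333, 0.0244]
orientation: [-2.37, -2.062, -0.0]
force: [0.1, -0.1, -0.1]
opening: 0.094
```

Request:
{"method": "step_arm", "body": {
  "moves": "0 0 0 0 -0.4 0 -0.3; 0 0 0 0 0 0 -0.3; 0 0 0 0 0 0 -0.3; 0 0 0 0 0 0 -0.3; 0 0 0 0 0 0 -0.3"
}}

```text
time: 11.85
tcp_pos: [0.4089, -0.0324, 0.0246]
orientation: [2.37, 2.06, 0.001]
force: [-0.3, 0.4, -0.1]
opening: 0.0576
```

Run:
```python
from to import *
from fit import *
to(-.133,-.039,.025)
p,d=ctrl.grab_frame("top");cv2.imwrite("pics/top2.png",cv2.resize(p[150:300,180:400],None,fx=3.5,fy=3.5));P=pts("top",p,d)
r,m=rackfit(P,d)
for t in r: print(t[0],np.round(t[1][0],4),np.round(t[1][1],4),"rack",np.round(rk(t[1][0]),4))
```

```text
t 11.85 rack pos [-0.2346 -0.0381  0.0246] F [-0.32  0.37 -0.06] open 0.0576
turn units [ 0.017  0.    -0.007] shift units [-0.02   2.539 -0.007]
147 [0.726  0.2108] [0.0279 0.0337] rack [0.0458 0.2466]
1633 [ 0.6458 -0.025 ] [0.3876 0.0361] rack [-0.001  0.002]
286 [0.6165 0.0965] [0.0445 0.0443] rack [-0.0468  0.1182]
225 [ 0.5171 -0.0442] [0.0313 0.0437] rack [-0.1258 -0.0349]
```

View pics/top2.png

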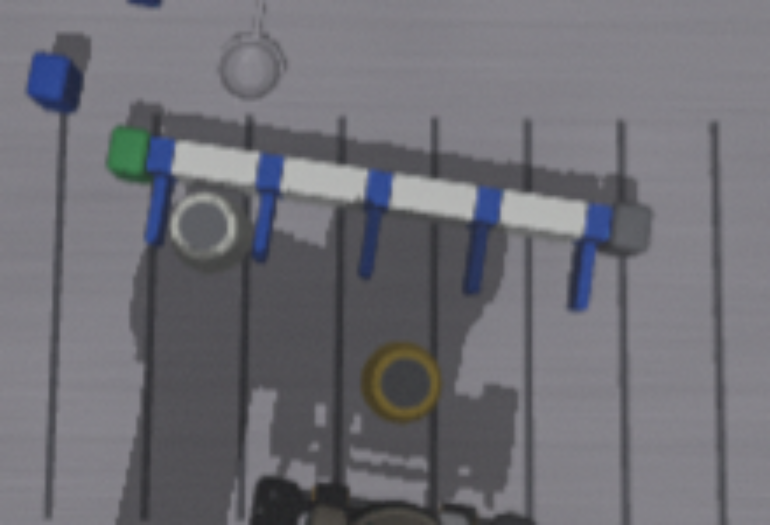

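The top view shows the cup at (402,382), upright and about in line with gap 3, 2 mm from its centreline. Closing in with the fork.

Request:
{"method": "step_arm", "body": {
  "moves": "0 0 0 -0.03 0 0 -0.3; 0 0 0 0 0 0 -0.3; 0 0 0 0 0.4 0 -0.3; 0 0 0 0 0.5 0 -0.3; 0 0 0 0 0.4 0 -0.3"
}}

```text
time: 12.4
tcp_pos: [0.4599, -0.0409, 0.0245]
orientation: [2.371, 2.06, 0.001]
force: [0.1, 0.5, -0.6]
opening: 0.0326
```

```bash
python3 to.py -.0737 -.039 .025
```

```text
t 12.4 rack pos [-0.1829 -0.0395  0.0245] F [ 0.09  0.54 -0.64] open 0.0326
turn units [ 0.01  -0.    -0.013] shift units [ 0.016  2.73  -0.01 ]
```

Request:
{"method": "step_arm", "body": {
  "moves": "0 0 0 0 0.15 0 -0.3; 0 0 0 0 0.15 0 -0.3; 0 0 0 0 0.15 0 -0.3; 0 0 0 0 0.15 0 -0.3; 0 0 0 0 0.15 0 -0.3"
}}

```text
time: 12.9
tcp_pos: [0.4882, -0.0447, 0.0244]
orientation: [-2.371, -2.06, 0.001]
force: [-1.1, -0.1, -0.0]
opening: 0.033
```

Request:
{"method": "step_arm", "body": {
  "moves": "0 0 0 0 0.15 0 -0.3; 0 0 0 0 0.15 0 -0.3; 0 0 0 0 0.15 0 -0.3; 0 0 0 0 0.1 0 -0.3; 0 0 0 0 0 0 -0.3"
}}

```text
time: 13.4
tcp_pos: [0.5111, -0.048, 0.0245]
orientation: [2.371, 2.06, 0.001]
force: [-0.0, 1.4, -0.5]
opening: 0.0328
```

Run:
```python
from to import *
to(-.0737,-.039,.025)
p,d=ctrl.grab_frame("scene");cv2.imwrite("pics/scene2.png",cv2.resize(p[120:280,160:400],None,fx=3.3,fy=3.3))
p,d=ctrl.grab_frame("wrist");cv2.imwrite("pics/wrist5.png",p)
```

```text
t 13.4 rack pos [-0.1312 -0.0395  0.0245] F [-0.01  1.41 -0.47] open 0.0328
turn units [ 0.011 -0.    -0.01 ] shift units [ 0.013  1.438 -0.011]
```

View pics/scene2.png

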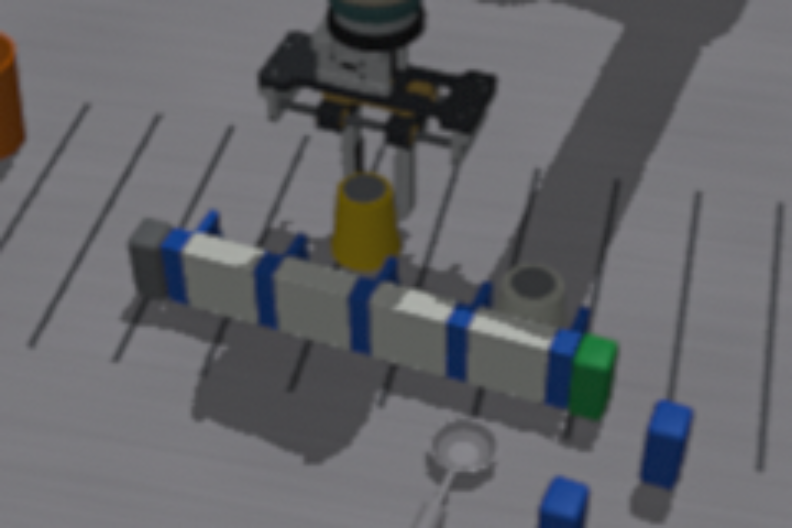

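View pics/wrist5.png

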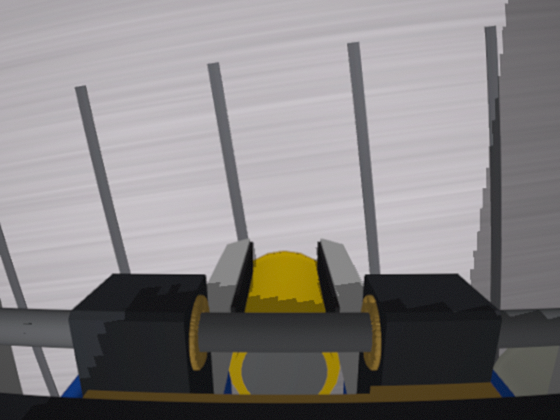

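The cup is upright and centred in the fork, facing gap 3. Pushing in.

Request:
{"method": "step_arm", "body": {
  "moves": "0 0 0 0 0.13 0 -0.3; 0 0 0 0 0.15 0 -0.3; 0 0 0 0 0.15 0 -0.3; 0 0 0 0 0.15 0 -0.3; 0 0 0 0 0.15 0 -0.3"
}}

```text
time: 14.0
tcp_pos: [0.5398, -0.052, 0.0244]
orientation: [-2.371, -2.061, -0.0]
force: [-1.3, -0.1, -0.5]
opening: 0.033
```

Request:
{"method": "step_arm", "body": {
  "moves": "0 0 0 0 0.15 0 -0.3; 0 0 0 0 0.15 0 -0.3; 0 0 0 0 0.12 0 -0.3; 0 0 0 0 0.1 0 -0.3; 0 0 0 0 0 0 -0.3"
}}

```text
time: 14.5
tcp_pos: [0.5605, -0.055, 0.0245]
orientation: [2.371, 2.06, 0.001]
force: [0.3, -0.5, -0.1]
opening: 0.0334
```

Run:
```python
from to import *
to(-.0737,-.039,.025)
p,d=ctrl.grab_frame("scene");cv2.imwrite("pics/scene3.png",cv2.resize(p[120:280,160:400],None,fx=3.3,fy=3.3))
```

```text
t 14.5 rack pos [-0.0813 -0.0395  0.0245] F [ 0.34 -0.53 -0.12] open 0.0334
turn units [ 0.011 -0.001 -0.01 ] shift units [ 0.013  0.19  -0.013]
```

View pics/scene3.png

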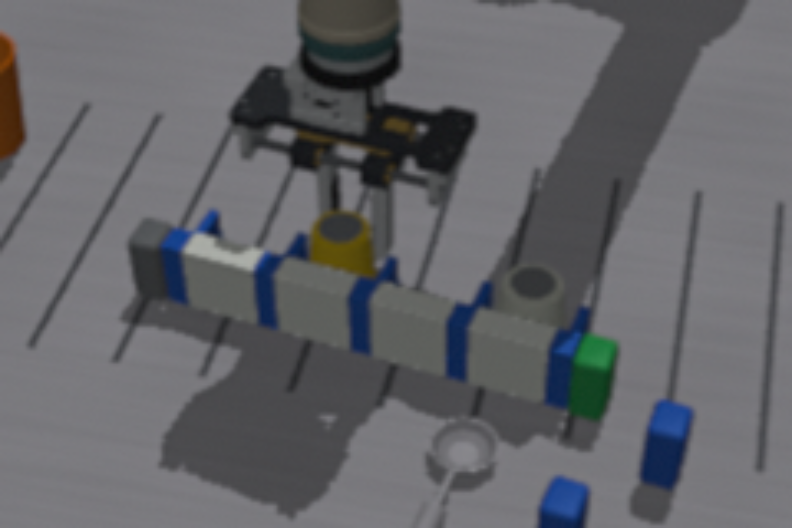

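The cup is inside gap 3 with about 8 mm to go. Finishing slowly while watching the force.

Request:
{"method": "step_arm", "body": {
  "moves": "0 0 0 0 0.05 0 -0.3; 0 0 0 0 0.05 0 -0.3; 0 0 0 0 0.04 0 -0.3; 0 0 0 0 0 0 -0.3"
}}

```text
time: 14.95
tcp_pos: [0.5655, -0.0556, 0.0245]
orientation: [2.371, 2.061, 0.0]
force: [-0.2, -1.1, 0.6]
opening: 0.0333
```

Request:
{"method": "step_arm", "body": {
  "moves": "0 0 0 0 0.04 0 -0.3; 0 0 0 0 0.03 0 -0.3; 0 0 0 0 0 0 -0.3"
}}

```text
time: 15.25
tcp_pos: [0.5682, -0.056, 0.0245]
orientation: [2.371, 2.061, 0.0]
force: [0.5, 0.1, 0.7]
opening: 0.0328
```

```bash
python3 to.py -.0737 -.039 .025
```

```text
t 15.25 rack pos [-0.0735 -0.0395  0.0245] F [0.47 0.08 0.71] open 0.0328
turn units [ 0.003 -0.001 -0.011] shift units [ 0.012 -0.005 -0.013]
```

No contact yet; continuing in 1 mm steps.

Request:
{"method": "step_arm", "body": {
  "moves": "0 0 0 0 0.03 0 -0.3; 0 0 0 0 0.03 0 -0.3; 0 0 0 0 0 0 -0.3"
}}

```text
time: 15.55
tcp_pos: [0.5707, -0.0564, 0.0245]
orientation: [2.371, 2.061, 0.0]
force: [0.5, -0.5, -0.3]
opening: 0.0327
```

Request:
{"method": "step_arm", "body": {
  "moves": "0 0 0 0 0.03 0 -0.3; 0 0 0 0 0.02 0 -0.3; 0 0 0 0 0 0 -0.3"
}}

```text
time: 15.85
tcp_pos: [0.5716, -0.0564, 0.0243]
orientation: [-2.37, -2.06, 0.002]
force: [-2.4, -0.1, 1.7]
opening: 0.0333
```

Request:
{"method": "step_arm", "body": {
  "moves": "0 0 0 0 0.03 0 -0.3; 0 0 0 0 0 0 -0.3; 0 0 0 0 0 0 -0.3"
}}

```text
time: 16.15
tcp_pos: [0.5719, -0.0565, 0.0242]
orientation: [-2.369, -2.059, 0.003]
force: [-4.7, 0.1, 3.0]
opening: 0.0329
```

It has stalled against the rail at 4.7 N, so the cup is home. Withdrawing straight back, then up.

Request:
{"method": "step_arm", "body": {
  "moves": "0 0 0 0 -0.1 0 -0.3; 0 0 0 0 -0.2 0 -0.3; 0 0 0 0 -0.5 0 -0.3; 0 0 0 0 -0.8 0 -0.3; 0 0 0 0 -0.9 0 -0.3"
}}

```text
time: 16.65
tcp_pos: [0.4753, -0.0431, 0.0247]
orientation: [2.369, 2.059, 0.004]
force: [0.1, -1.1, -0.2]
opening: 0.033
```

Request:
{"method": "step_arm", "body": {
  "moves": "0 0 0 0 -0.9 0 -0.3; 0 0 0 0 -0.9 -0.3 -0.3; 0 0 0 0 -0.5 -0.8 -0.3; 0 0 0 0 0 -0.8 -0.3; 0 0 0 0 0 0 -0.3"
}}

```text
time: 17.15
tcp_pos: [0.3867, -0.0308, 0.1041]
orientation: [2.364, 2.055, 0.01]
force: [0.3, -0.0, 0.1]
opening: 0.033
```

Run:
```python
from to import *
from fit import *
to(-.133,-.039,.025)
p,d=ctrl.grab_frame("top");cv2.imwrite("pics/top3.png",cv2.resize(p[150:300,180:400],None,fx=3.5,fy=3.5));P=pts("top",p,d)
cv2.imwrite("pics/top3f.png",p)
r,m=rackfit(P,d)
for t in r: print(t[0],np.round(t[1][0],4),np.round(t[1][1],4),"rack",np.round(rk(t[1][0]),4))
p,d=ctrl.grab_frame("scene");cv2.imwrite("pics/scene4.png",cv2.resize(p[120:280,160:400],None,fx=3.3,fy=3.3))
```

```text
t 17.15 rack pos [-0.2568 -0.0397  0.1041] F [ 0.27 -0.03  0.07] open 0.033
turn units [ 0.143  0.014 -0.011] shift units [0.022 3.072 2.012]
147 [0.7258 0.2112] [0.0285 0.0339] rack [0.0455 0.247 ]
1632 [ 0.6472 -0.0255] [0.3881 0.0364] rack [0.0005 0.0017]
287 [0.6164 0.0964] [0.0448 0.0442] rack [-0.0469  0.1181]
288 [ 0.5987 -0.0586] [0.0438 0.0445] rack [-0.0429 -0.0378]
```

View pics/top3.png

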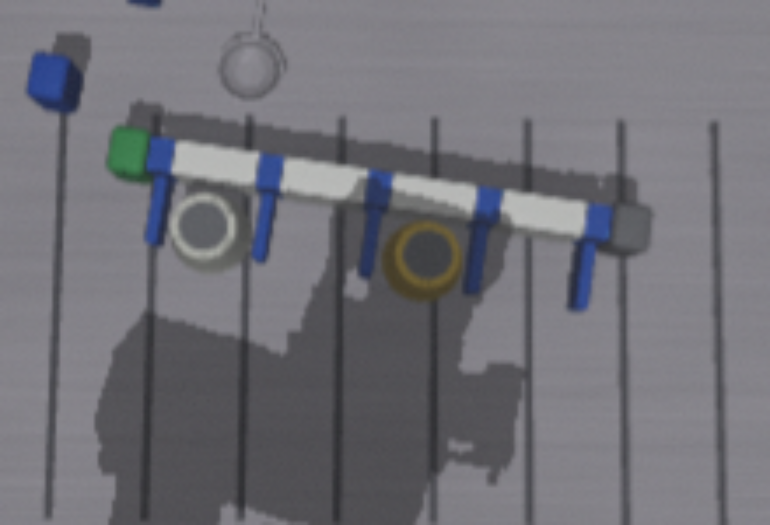

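View pics/scene4.png

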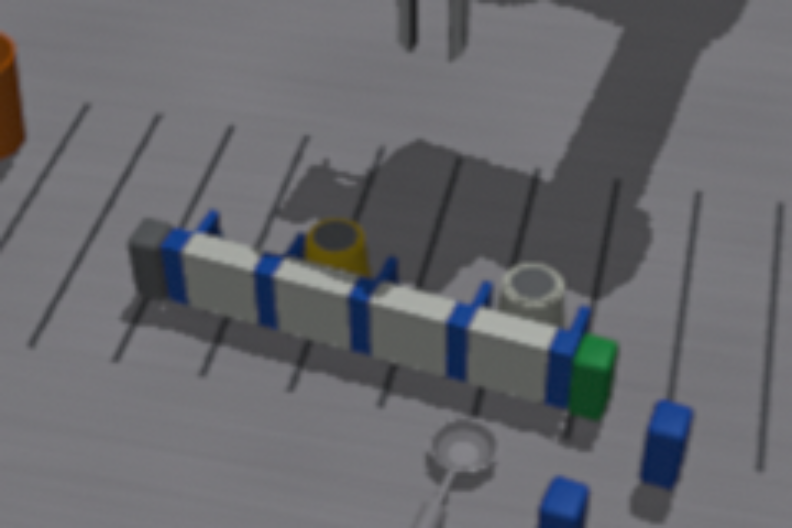

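Both views show the yellow cup upright in gap 3, at (428,255) in the top crop, and it measures as home. The white cup hasn't moved and the gripper is clear. Handing in.

```bash
python3 -c "
from bench import ctrl
print(ctrl.hand_in())"
```

```text
the job is handed in; nothing more can be done
None
```

The job is done and handed in at about 17 s of the 67 s allowed. The interface gives no verdict, so what follows is from my own checks.

- **Counting:** Starting at the green end, I tapped the closed fingertips on the white rail over gaps 1, 2 and 3 in that order. The contact forces at the end of each tap were about 7, 11 and 9 N. I then lifted straight up and never went near rail 4.
- **Pushing the cup:** I slid the yellow cup sideways with one open finger until it was in line with gap 3. Then I pushed it in with the fingers set as a fork 33 mm apart, until it stalled against the rail at about 5 N. The tool stopped about 4 mm further in than I had worked out, so I went by the contact force.
- **Last checks:** The top camera put the cup at x = -43, y = -38 mm in the rack's frame, against a nominal -42, -39, and it was upright. The white cup had not moved (within 0.1 mm). It reads about 5 mm off its nominal home spot, but it read the same at the start. The spoon looked unmoved in the pictures. I did not measure the mug or bottle again after the job, but the arm never came near them.
- **Disagreement:** The top and wrist cameras differed by about 2 mm along the rail. I used the wrist camera's value.

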